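# Count to the third gap of the jar rack and push the jar in

### The job

Run a fingertip along the tops of the jar rack's hoops, starting with the end hoop beside the round steel masala dabba and touching the first four hoops in turn, so that three gaps are counted. Then push the glass jar standing out on the counter into that third gap, upright and all the way back against the rack's rear rails. Only push it along the counter, never pick it up or tip it, and leave the jars in the rack, the dabba and the funnel where they are.

Things in the scene. Friction and masses are not known exactly. Their poses are not given: they have to be found in the camera images.
- jar: The jar to push: glass spice jar with a steel twist cap, the only one standing out on the counter, between the robot and the rack. Round, 48 mm diameter, 62 mm tall, about 0.16 kg, loose. Origin: centre of its underside.
- rack: Fixed stainless wire jar rack, 402 mm long: seven hoops of 6 mm rod in a row, 66 mm apart, make six gaps 60 mm wide, open to the robot. No floor: jars slide in along the counter. Origin: on the counter, mid row (centre of hoop 4 is 4 mm further along +x); +x points into the gaps, away from the robot, +y along the row to the robot's left. Gap centres at y = 165, 99, 33, -33, -99, -165 mm.
- rail (a point): Middle of the top one of the rack's three rear rails (6 mm rods along the row, 12, 34 and 56 mm above the counter), at rack x = +30 mm, y = 0. A jar pushed home against the rails has its centre 27 mm in front of their centre line, at rack x = +3 mm. Axes as the rack's.
- dabba: Round stainless masala dabba with twist cap, 174 mm diameter, 87 mm tall with its knob, loose, 0.9 kg. It stands beside one end of the rack, left or right: counting starts at that end. Origin: centre of its underside.
- funnel: Red plastic funnel standing mouth down beside the other end of the rack, 92 mm diameter (a small tab sticks out to 65 mm from the axis), 105 mm tall, loose and light. Leave alone. Origin: centre of its underside.
- rackjar1: Same kind of jar (48 mm diameter, 62 mm tall) already standing in the leftmost gap of the rack. Leave alone. Origin: centre of its underside.
- rackjar2: Same kind of jar standing in the gap second from the right end of the rack. Leave alone. Origin: centre of its underside.
- hoop1: Hoop 1 of the rack counted from the robot's left. Origin: on top of the hoop, 73 mm above the counter, at the middle of its flat 34 mm top bar (rack x = +4 mm, y = 198 mm). Its front leg stands 26 mm nearer the open front, its back leg 26 mm behind. Axes as the rack's.
- hoop2: Hoop 2 of the rack counted from the robot's left. Origin: on top of the hoop, 73 mm above the counter, at the middle of its flat 34 mm top bar (rack x = +4 mm, y = 132 mm). Its front leg stands 26 mm nearer the open front, its back leg 26 mm behind. Axes as the rack's.
- hoop3: Hoop 3 of the rack counted from the robot's left. Origin: on top of the hoop, 73 mm above the counter, at the middle of its flat 34 mm top bar (rack x = +4 mm, y = 66 mm). Its front leg stands 26 mm nearer the open front, its back leg 26 mm behind. Axes as the rack's.
- hoop4: Hoop 4 of the rack counted from the robot's left. Origin: on top of the hoop, 73 mm above the counter, at the middle of its flat 34 mm top bar (rack x = +4 mm, y = 0 mm). Its front leg stands 26 mm nearer the open front, its back leg 26 mm behind. Axes as the rack's.
- hoop5: Hoop 5 of the rack counted from the robot's left. Origin: on top of the hoop, 73 mm above the counter, at the middle of its flat 34 mm top bar (rack x = +4 mm, y = -66 mm). Its front leg stands 26 mm nearer the open front, its back leg 26 mm behind. Axes as the rack's.
- hoop6: Hoop 6 of the rack counted from the robot's left. Origin: on top of the hoop, 73 mm above the counter, at the middle of its flat 34 mm top bar (rack x = +4 mm, y = -132 mm). Its front leg stands 26 mm nearer the open front, its back leg 26 mm behind. Axes as the rack's.
- hoop7: Hoop 7 of the rack counted from the robot's left. Origin: on top of the hoop, 73 mm above the counter, at the middle of its flat 34 mm top bar (rack x = +4 mm, y = -198 mm). Its front leg stands 26 mm nearer the open front, its back leg 26 mm behind. Axes as the rack's.
Things that resemble listed ones, but are neither listed nor needed, are in the scene too. Of the things that look like the dabba, take the one that is nearest to the robot's base at the start.

How it is judged (in metres and radians):
On the way, in this order (a step that is already met when the one before it is completed fails the run):
1. a finger touches the first hoop counted from the dabba's end (((y of dabba in the frame of rack above 0 m and contact force between the fingers and hoop1 above 0.3 N) or (y of dabba in the frame of rack below 0 m and contact force between the fingers and hoop7 above 0.3 N))), for 0.02 s.
2. a finger touches the second hoop counted from the dabba's end (((y of dabba in the frame of rack above 0 m and contact force between the fingers and hoop2 above 0.3 N) or (y of dabba in the frame of rack below 0 m and contact force between the fingers and hoop6 above 0.3 N))), for 0.02 s.
3. a finger touches the third hoop counted from the dabba's end (((y of dabba in the frame of rack above 0 m and contact force between the fingers and hoop3 above 0.3 N) or (y of dabba in the frame of rack below 0 m and contact force between the fingers and hoop5 above 0.3 N))), for 0.02 s.
4. a finger touches the fourth hoop counted from the dabba's end (((y of dabba in the frame of rack above 0 m and contact force between the fingers and hoop4 above 0.3 N) or (y of dabba in the frame of rack below 0 m and contact force between the fingers and hoop4 above 0.3 N))), for 0.02 s.
5. the jar stands in the third gap from the dabba's end, against the rear rails (((y of dabba in the frame of rack above 0 m and y of jar in the frame of rack between 0.024 and 0.042 m) or (y of dabba in the frame of rack below 0 m and y of jar in the frame of rack between -0.042 and -0.024 m)) and x of jar in the frame of rack between -0.005 and 0.009 m and height (world z) of jar below 0.004 m and angle between jar's own z axis and vertical below 0.06 rad and linear speed of jar below 0.01 m/s), for 0.2 s.
At the end, for the whole second after the job is handed in: The jar stands upright and at rest on the counter in the third gap from the dabba's end, its centre within 9 mm of the gap's centre line and its back within 8 mm of the rear rails (all of step 5); the robot touches nothing.
It fails at once if the jar is lifted (10 mm) or tipped (0.35 rad) (height (world z) of jar above 0.01 m or angle between jar's own z axis and vertical above 0.35 rad).
It fails at once if a jar in the rack is shifted more than 12 mm (distance of any of rackjar1, rackjar2 from where it was at the start of the episode above 0.012 m).
It fails at once if the dabba or the funnel is shifted more than 15 mm (distance of any of dabba, funnel from where it was at the start of the episode above 0.015 m).
It also fails if it takes over 67 s, if anything falls off the work surface, if the arm or the gripper's body presses on something with over 40 N, if the wrist force passes 120 N, or if a joint passes its speed limit or range.

### The arm

A 6-joint arm with a two-finger parallel gripper is mounted at the origin on the work surface. World frame = base frame: x ahead of the robot, y to its left, z up, the work surface at z = 0. Lengths are in m, angles in degrees, forces in N, time in s.
With the tool pointing down it reaches from about 0.3 to 0.75 m from the base axis. Payload 8.5 kg.
Tool frame: the origin (TCP) lies between the finger pads; the fingertips stand 14 mm ahead of it and the grasp point (between the pads) lies 5 mm behind it; x points along the fingers, z is the direction in which the jaws open and shut, and the axes are right-handed (so a half turn about x gives the same grasp; the last joint's range is limited). The gripper opens to 85 mm and grips with 20 to 120 N. Pads are 22 mm wide; open, the fingers measure 114 mm over their backs; the gripper's body (76 mm by 85 mm) begins 54 mm behind the grasp point. The pads swing forward as they close: fully open they stand 13 mm farther back than shut.
Start: joints at [-12.336, 21.807, 74.336, -0, 83.858, -12.336], TCP at [0.55, 0, 0.245] pointing down, gripper open.
Joint ranges: [-178.18, 178.18], [-50.72, 133.34], [12.68, 142.11], [-81.47, 261.47], [9.98, 163.14], [-165.26, 165.26]. Speed limits (degrees/s): [136.94, 136.94, 180, 180, 180, 180].

### API

Orientations are given as a 3x3 rotation matrix whose columns are the frame's x, y, z axes.
In Python, from rig import env gives the robot as it stands.
- The arm moves only by the shell command python3 -m jog 'ROWS' [FORCE]. ROWS is JSON, a list of rows, each a list of 5 numbers: the opening, from -1 (shut) to 1 (fully open), so that 0 is half open, then the shift along the tool's x, y, z in m, then the turn about the tool's x in rad. In form: [[claw, dx, dy, dz, yaw], ...]. A call has 1 to 20 rows; each row is the pose to reach, as a shift and turn from the pose commanded when the call began, along the tool's axes at that moment; what a row does not reach only later rows make up. A row lasts 1/10 s, in which the tool goes at most 50 mm and 8.59 degrees, less where a joint would pass 70% of its speed; a pose out of reach is approached as far as the arm can. A call with a gripper value outside its range is refused whole. The fingers move at their own pace and stop on an object; FORCE is the grip in N (left out, the last holds). Time passes only in rows, so rows that repeat a pose let the fingers close. It gives the time, the measured TCP pose, the force and the opening at its end, in the units of the state.
- env.observe(): the state, without advancing time (a new reading comes with each control period).
- env.get_image(name): name is "scene" or "side" or "wrist"; returns the picture (420x560x3 uint8, red, green, blue); there is no depth.
- env.camera_model(name): a dict with "fx", "fy", "cx", "cy" (pixels), "k1" (the pictures are not rectified: a ray, as slopes to the right and down, at radius r is drawn at 1 + k1 r^2 times it, then the intrinsics apply), "origin" and "orientation" of the camera in the world. Camera axes: x right, y up, looking along -z (the intrinsics and any distortion apply to the point x, -y, -z); pixel columns grow to the right and rows downward; lengths in m; the calibration is good to about 2 mm. A picture is of the moment at which its call begins: read the wrist's pose just before it. camera_model takes no time and is no camera call; for the wrist camera it gives the pose at the moment of the call.
- env.close_job(): hands the job in, once; it reports no verdict.
The state is a dict: "time_s": time; "q": joint angles; "qvel": joint speeds; "joint_efforts": joint torques, N m; "position": TCP position; "tool_rot": TCP orientation; "ft_force": force on the tool from outside, world axes, zero at the start; "wrist_torque": the same for the moment, N m; "grip_width": finger opening in m.
Only numpy, scipy, OpenCV 4.12 (cv2) and the standard library are available. Lean on these libraries where they do the work, as an engineer would, in place of code of your own. Each camera call takes 0.05 s, during which the arm holds its last target.

## Working session

There is one attempt and no reset: what is moved stays moved. The work goes in short steps, Python scripts to look and compute and a shell command to move; the robot and the scene stay as the last step left them, time stands still between calls to the robot, and variables do not carry over. Pictures are saved under pics/ and viewed, and the job is handed in when it is done.

```bash
mkdir -p pics; ls
python3 - <<'E'
from rig import env
import cv2
for n in ("scene","side","wrist"):
    cm=env.camera_model(n); print(n,cm)
    cv2.imwrite(f"pics/{n}0.png",env.get_image(n)[:,:,::-1])
o=env.observe(); print(o)
E
```

```text
pics
scene {'fx': 467.1219050598404, 'fy': 467.1219050598404, 'cx': 287.3996403746586, 'cy': 211.84819111032772, 'k1': 0.04876103367336929, 'origin': array([1.62334167, 0.01792914, 1.07724462]), 'orientation': array([[ 0.17388454, -0.66518859,  0.7261462 ],
       [ 0.98471272,  0.12512295, -0.12118215],
       [-0.01024857,  0.7361171 ,  0.67677661]])}
side {'fx': 389.969715617659, 'fy': 389.969715617659, 'cx': 283.5776243930579, 'cy': 206.24005247039716, 'k1': 0.03567918404518962, 'origin': array([-0.18427776,  0.994259  ,  1.00604432]), 'orientation': array([[-0.73672668,  0.45420123, -0.50093416],
       [-0.67589548, -0.47276114,  0.56538677],
       [ 0.01997716,  0.75511466,  0.65528831]])}
wrist {'fx': 310.97871550708123, 'fy': 310.97871550708123, 'cx': 277.563376289932, 'cy': 210.72251577207996, 'k1': -0.06581988432230093, 'origin': array([0.55030808, 0.07134025, 0.37306682]), 'orientation': array([[ 9.99997997e-01, -1.32593719e-04,  1.99700577e-03],
       [-4.20043802e-04,  9.61675998e-01,  2.74188070e-01],
       [-1.95682814e-03, -2.74188360e-01,  9.61674017e-01]])}
{'time_s': 0.15, 'q': array([-1.23374903e+01,  2.18330820e+01,  7.43712779e+01, -8.47251729e-04,
        8.38580207e+01, -1.23336825e+01]), 'qvel': array([-0.02254209, -0.17340724, -0.16343301,  0.01936691, -0.04535561,
       -0.0112511 ]), 'joint_efforts': array([ 1.94521621e-03, -4.48624384e+01, -2.31344014e+01, -1.86937300e-04,
        3.77541786e-03, -1.65174959e-05]), 'position': array([5.49799672e-01, 2.14110644e-05, 2.44865217e-01]), 'tool_rot': array([[-1.06674578e-03,  6.49856009e-05,  9.99999429e-01],
       [ 2.18269469e-04,  9.99999974e-01, -6.47527981e-05],
       [-9.99999407e-01,  2.18200270e-04, -1.06675994e-03]]), 'ft_force': array([-0.50226389,  0.48870961, -0.2565339 ]), 'wrist_torque': array([ 0.01462632, -0.03535219, -0.06336059]), 'grip_width': 0.08514898877589873}
```

View pics/scene0.png

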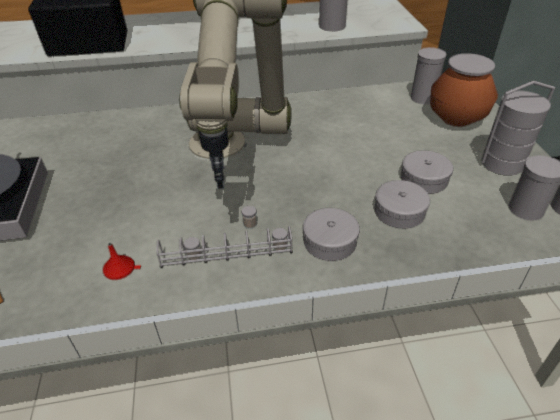

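View pics/side0.png

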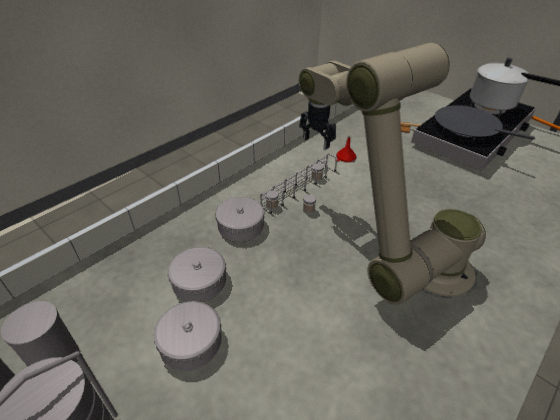

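View pics/wrist0.png

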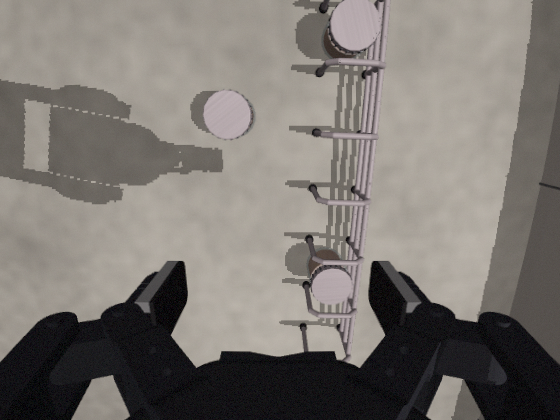

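The dabba candidates all stand on the robot's left, which is the right side of the scene picture: (330,233), (402,203) and (427,170). The free jar is at wrist pixel (228,115). The hoops run down the wrist picture, with rack jars in gaps 1 and 5. I'll measure these next.

```bash
cat > h.py <<'E'
import numpy as np, cv2
from rig import env
def K(cm): return np.array([[cm['fx'],0,cm['cx']],[0,cm['fy'],cm['cy']],[0,0,1.]])
def D(cm): return np.array([cm['k1'],0,0,0,0.])
def cast(cm,px,z):
    px=np.array(px,float).reshape(-1,1,2)
    u=cv2.undistortPoints(px,K(cm),D(cm)).reshape(-1,2)
    d=np.c_[u[:,0],-u[:,1],-np.ones(len(u))]@cm['orientation'].T
    o=cm['origin']; t=(z-o[2])/d[:,2]
    return o+d*t[:,None]
def proj(cm,P):
    P=np.array(P,float).reshape(-1,3); c=(P-cm['origin'])@cm['orientation']
    c=c*[1,-1,-1]
    return cv2.projectPoints(c,np.zeros(3),np.zeros(3),K(cm),D(cm))[0].reshape(-1,2)
E
python3 - <<'E'
from h import *
w=env.camera_model('wrist');s=env.camera_model('scene')
print('feet',cast(w,[(320,72),(317,132),(313,188),(309,239),(305,285),(303,327)],0).round(4))
print('jar',cast(w,[(228,114)],.062).round(4))
print('dab',cast(s,[(331,222),(402,194),(428,162)],.087).round(3))
im=cv2.imread('pics/wrist0.png')
cv2.imwrite('pics/wc.png',cv2.resize(im[0:360,180:420],None,fx=2.5,fy=1.66,interpolation=cv2.INTER_CUBIC))
im=cv2.imread('pics/scene0.png')
cv2.imwrite('pics/sc.png',cv2.resize(im[180:290,90:370],None,fx=2.8,fy=2.8,interpolation=cv2.INTER_CUBIC))
E
```

```text
feet [[ 0.5973  0.1267  0.    ]
 [ 0.5958  0.0607  0.    ]
 [ 0.593  -0.0062  0.    ]
 [ 0.5899 -0.0728  0.    ]
 [ 0.5865 -0.1389  0.    ]
 [ 0.5855 -0.2058  0.    ]]
jar [[0.502  0.0795 0.062 ]]
dab [[0.631 0.318 0.087]
 [0.545 0.576 0.087]
 [0.398 0.725 0.087]]
```

View pics/wc.png

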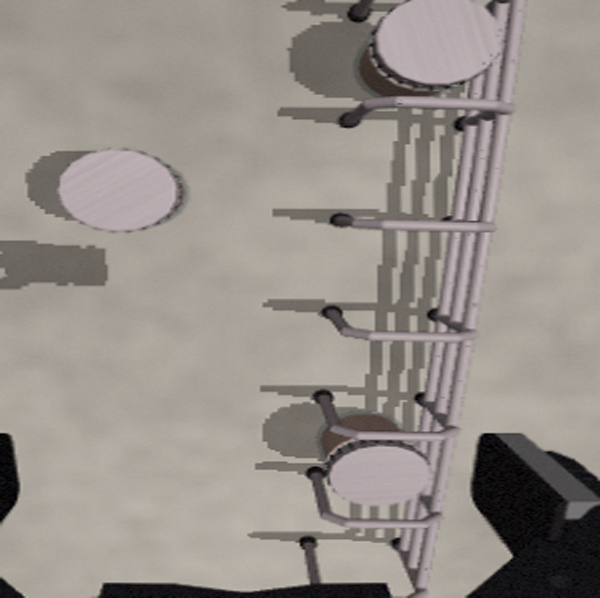

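View pics/sc.png

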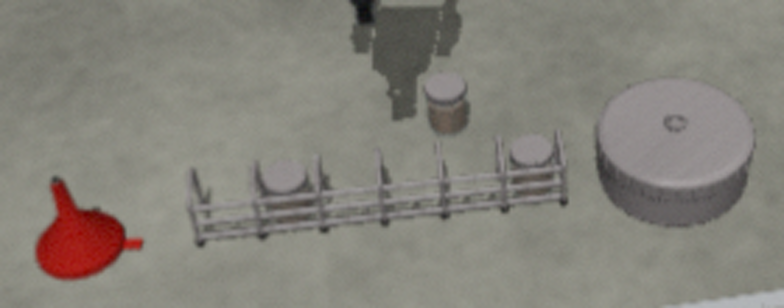

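```bash
cat >> h.py <<'E'
O=np.array([0.615,-0.007]); A=-0.0355
X=np.array([np.cos(A),np.sin(A)]); Y=np.array([-X[1],X[0]])
def r2w(x,y,z=0): return np.r_[O+X*x+Y*y,z]
def w2r(p): d=np.array(p)[:2]-O; return d@X,d@Y
E
python3 - <<'E'
from h import *
w=env.camera_model('wrist')
f=cast(w,[(320,72),(317,132),(313,188),(309,239),(305,285),(303,327)],0)
print('feet in rack (expect x=-22, y=132..-198)',[np.round(np.array(w2r(p))*1e3,1) for p in f])
print('jar',w2r(cast(w,[(228,114)],.062)[0]))
for n in('wrist','scene','side'):
    cm=env.camera_model(n); im=cv2.imread(f'pics/{n}0.png'); k=3
    b={'wrist':(180,0,240,360),'scene':(150,190,230,90),'side':(250,140,110,90)}[n]
    k={'wrist':1.66,'scene':3.4,'side':6}[n]
    im=cv2.resize(im[b[1]:b[1]+b[3],b[0]:b[0]+b[2]],None,fx=k,fy=k,interpolation=cv2.INTER_CUBIC)
    for i in range(7):
        y=.198-.066*i
        for (x,z,c) in [(-.022,0,(0,0,255)),(-.013,.07,(0,255,0)),(.021,.07,(0,255,0)),(.03,0,(0,0,255)),(.03,.056,(255,0,0))]:
            p=(proj(cm,r2w(x,y,z))[0]-b[:2]+.5)*k
            cv2.circle(im,tuple(int(v) for v in p),3,c,1)
    cv2.imwrite(f'pics/ov_{n}.png',im)
E
```

```text
feet in rack (expect x=-22, y=132..-198) [array([-22.5, 133. ]), array([-21.6,  66.9]), array([-22. ,   0.1]), array([-22.7, -66.6]), array([ -23.8, -132.9]), array([ -22.5, -199.7])]
jar (np.float64(-0.11595516236086097), np.float64(0.08241427286685848))
```

View pics/ov_wrist.png

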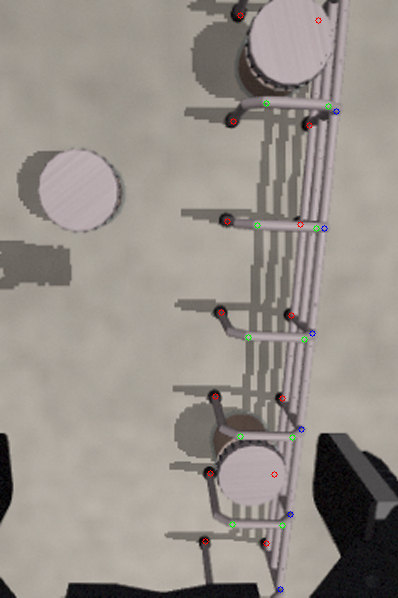

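View pics/ov_scene.png

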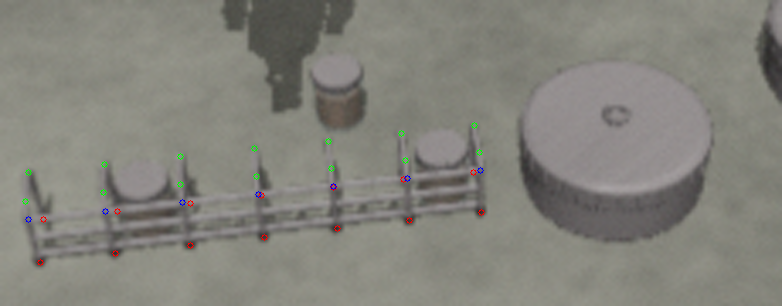

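View pics/ov_side.png

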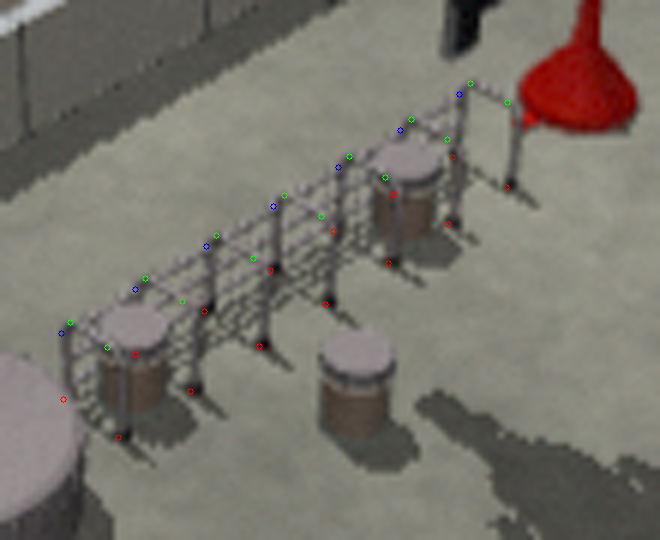

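The rack fit agrees in all three views to about 1–2 mm. The nearest dabba is 0.71 m from the base at (0.631, 0.318), so it's on the left and I count hoops 1 to 4. First I shut the gripper and go above hoop 1.

```bash
python3 -m jog '[[-1,0,0.03,0.01,0.01],[-1,0,0.06,0.025,0.02],[-1,0.02,0.09,0.04,0.03],[-1,0.04,0.12,0.05,0.0355],[-1,0.06,0.15,0.06,0.0355],[-1,0.08,0.17,0.07,0.0355],[-1,0.1,0.185,0.075,0.0355],[-1,0.12,0.191,0.076,0.0355],[-1,0.135,0.191,0.076,0.0355],[-1,0.145,0.191,0.076,0.0355],[-1,0.145,0.191,0.076,0.0355],[-1,0.145,0.191,0.076,0.0355]]' 20
python3 - <<'E'
from h import *
o=env.observe();print(o['position'],o['ft_force'],o['grip_width'],w2r(o['position']))
cv2.imwrite('pics/s1.png',env.get_image('side')[100:260,180:400,::-1].repeat(3,0).repeat(3,1))
cv2.imwrite('pics/w1.png',env.get_image('wrist')[:,:,::-1])
E
```

```text
time_s: 1.35
position: [0.6263, 0.1908, 0.1009]
tool_rot: [[0.001, 0.036, 0.999], [0.0, 0.999, -0.036], [-1.0, 0.0, 0.001]]
ft_force: [0.6, -0.8, -0.0]
grip_width: -0.0
[0.62626804 0.19083301 0.10087852] [ 0.6218696  -0.81591871 -0.04395781] -2.1298897659652887e-05 (np.float64(0.004239342172480692), np.float64(0.19810829620360007))
```

View pics/s1.png

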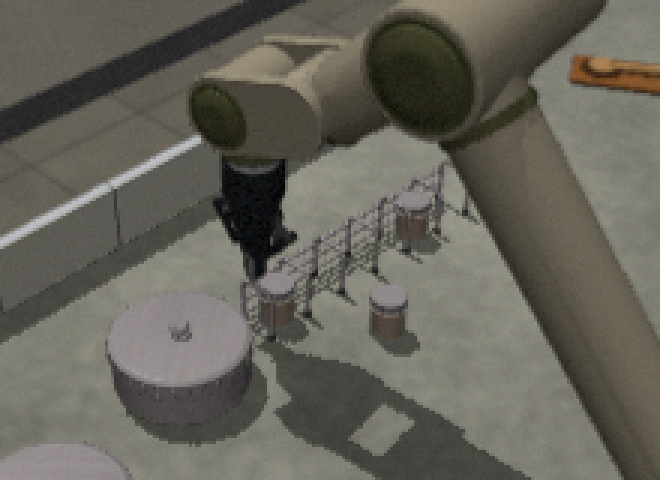

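View pics/w1.png

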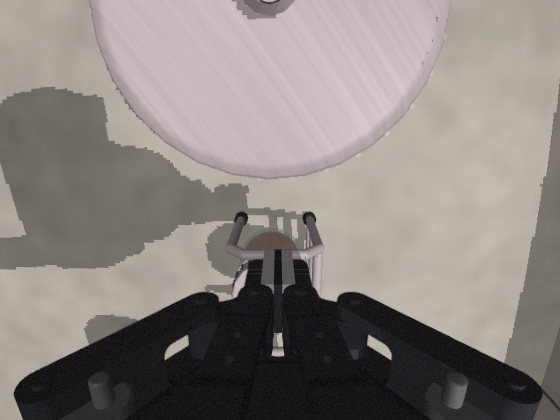

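The shut tips are right over hoop 1's top bar, at wrist (275,255). Now a gentle descent onto it.

```bash
python3 -m jog '[[-1,0.006,0,0,0],[-1,0.01,0,0,0],[-1,0.012,0,0,0],[-1,0.013,0,0,0],[-1,0.014,0,0,0],[-1,0.015,0,0,0],[-1,0.015,0,0,0],[-1,0.015,0,0,0]]'
```

```text
time_s: 2.25
position: [0.626, 0.191, 0.0868]
tool_rot: [[0.001, 0.035, 0.999], [-0.0, 0.999, -0.035], [-1.0, -0.0, 0.001]]
ft_force: [-5.0, -0.3, 8.6]
grip_width: 0.0001
```

Contact on hoop 1, 8.6 N upward. Hop to hoop 2.

```bash
python3 -m jog '[[-1,-0.01,0,0,0],[-1,-0.018,-0.01,0,0],[-1,-0.018,-0.035,0,0],[-1,-0.018,-0.06,0,0],[-1,-0.015,-0.066,0,0],[-1,-0.008,-0.066,0,0],[-1,-0.004,-0.066,0,0],[-1,-0.002,-0.066,0,0],[-1,-0.001,-0.066,0,0],[-1,0,-0.066,0,0],[-1,0,-0.066,0,0],[-1,0,-0.066,0,0]]'
```

```text
time_s: 3.45
position: [0.6234, 0.1258, 0.0867]
tool_rot: [[0.0, 0.034, 0.999], [-0.0, 0.999, -0.034], [-1.0, -0.0, 0.001]]
ft_force: [-5.3, -1.5, 12.0]
grip_width: 0.0002
```

```bash
python3 -m jog '[[-1,-0.01,0,0,0],[-1,-0.018,-0.01,0,0],[-1,-0.018,-0.035,0,0],[-1,-0.018,-0.06,0,0],[-1,-0.015,-0.066,0,0],[-1,-0.008,-0.066,0,0],[-1,-0.004,-0.066,0,0],[-1,-0.002,-0.066,0,0],[-1,-0.001,-0.066,0,0],[-1,0,-0.066,0,0],[-1,0,-0.066,0,0],[-1,0,-0.066,0,0]]'
```

```text
time_s: 4.65
position: [0.6211, 0.06, 0.0868]
tool_rot: [[0.0, 0.034, 0.999], [-0.0, 0.999, -0.034], [-1.0, -0.0, 0.0]]
ft_force: [-6.3, -0.7, 11.3]
grip_width: -0.0003
```

```bash
python3 -m jog '[[-1,-0.01,0,0,0],[-1,-0.018,-0.01,0,0],[-1,-0.018,-0.035,0,0],[-1,-0.018,-0.06,0,0],[-1,-0.015,-0.066,0,0],[-1,-0.008,-0.066,0,0],[-1,-0.004,-0.066,0,0],[-1,-0.002,-0.066,0,0],[-1,-0.001,-0.066,0,0],[-1,0,-0.066,0,0],[-1,0,-0.066,0,0],[-1,0,-0.066,0,0]]'
```

```text
time_s: 5.85
position: [0.6188, -0.0059, 0.0867]
tool_rot: [[0.0, 0.034, 0.999], [-0.0, 0.999, -0.034], [-1.0, -0.0, 0.0]]
ft_force: [-4.9, 0.6, 12.5]
grip_width: 0.0003
```

All four hoops were touched in order. Now lift and move to the jar's left side, with the fingers opened to a narrow fork.

```bash
python3 -m jog '[[-1,-0.02,0,0,0],[-1,-0.05,0,0,0],[-0.53,-0.08,0.01,-0.02,0],[-0.53,-0.08,0.04,-0.05,0],[-0.53,-0.08,0.07,-0.08,0],[-0.53,-0.08,0.1,-0.1,0],[-0.53,-0.08,0.13,-0.115,0],[-0.53,-0.08,0.135,-0.12,0],[-0.53,-0.08,0.135,-0.12,0],[-0.53,-0.08,0.135,-0.12,0]]' 20
python3 - <<'E'
from h import *
o=env.observe();print(o['position'],o['ft_force'],o['grip_width'],w2r(o['position']))
for n in('scene','side','wrist'):
    cv2.imwrite(f'pics/{n}2.png',env.get_image(n)[:,:,::-1])
E
```

```text
time_s: 6.85
position: [0.5043, 0.132, 0.1653]
tool_rot: [[0.0, 0.035, 0.999], [-0.0, 0.999, -0.035], [-1.0, -0.0, 0.0]]
ft_force: [-0.2, -0.3, 1.1]
grip_width: 0.0201
[0.50428612 0.13199908 0.16529182] [-0.20137425 -0.31746983  1.12118982] 0.020080240933225336 (np.float64(-0.11557755219507593), np.float64(0.13498198729442948))
```

View pics/scene2.png

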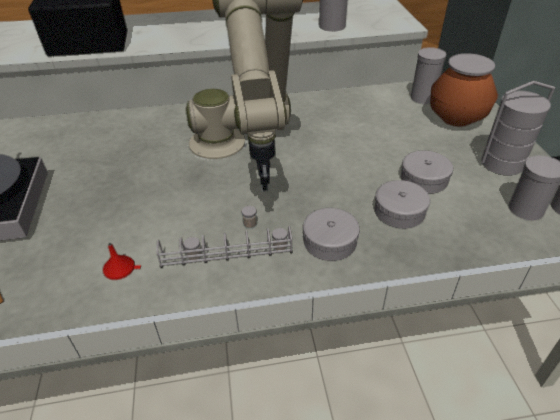

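View pics/wrist2.png

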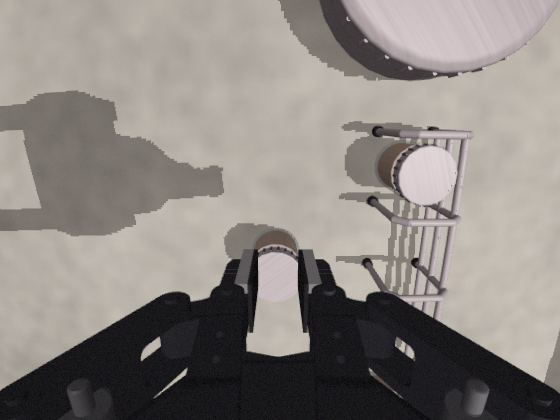

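The jar is centred between the fork fingers, at about wrist (277,270). I'll descend beside it and slide it sideways.

```bash
python3 -m jog '[[-0.53,0.03,0,0,0],[-0.53,0.06,0,0,0],[-0.53,0.09,0,0,0],[-0.53,0.115,0,0,0],[-0.53,0.128,0,0,0],[-0.53,0.133,0,0,0],[-0.53,0.133,0,0,0],[-0.53,0.133,-0.005,0,0],[-0.53,0.133,-0.01,0,0],[-0.53,0.133,-0.015,0,0],[-0.53,0.133,-0.02,0,0],[-0.53,0.133,-0.025,0,0],[-0.53,0.133,-0.03,0,0]]' 20
python3 - <<'E'
from h import *
o=env.observe();print(o['position'],o['ft_force'],o['grip_width'],w2r(o['position']))
for n in('side','wrist'):
    cv2.imwrite(f'pics/{n}3.png',env.get_image(n)[:,:,::-1])
im=cv2.imread('pics/side3.png');cv2.imwrite('pics/side3c.png',im[110:240,220:400].repeat(4,0).repeat(4,1))
E
```

```text
time_s: 8.3
position: [0.5028, 0.1021, 0.0326]
tool_rot: [[0.0, 0.036, 0.999], [0.0, 0.999, -0.036], [-1.0, 0.0, 0.0]]
ft_force: [-0.0, 1.7, 2.4]
grip_width: 0.0202
[0.50275414 0.10205527 0.03255468] [-0.0247391   1.66390298  2.4121489 ] 0.020193892020074166 (np.float64(-0.1160457885664904), np.float64(0.10500266522371779))
```

View pics/side3c.png

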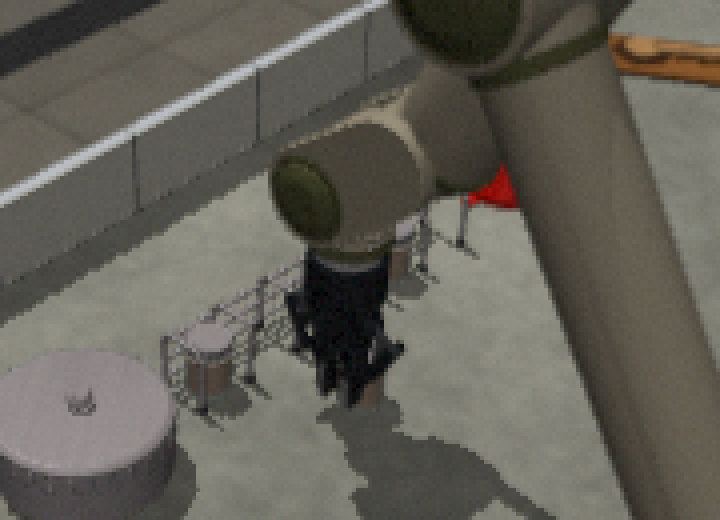

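View pics/wrist3.png

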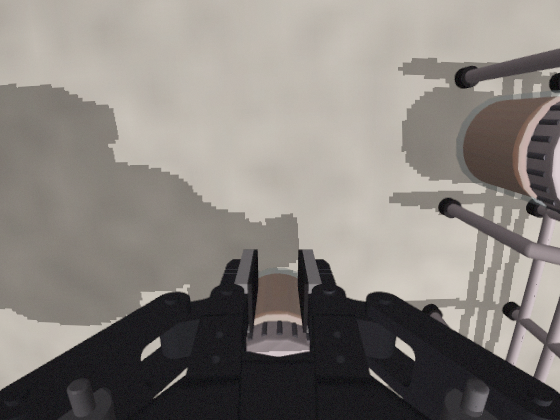

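```bash
python3 -m jog '[[-0.53,0,-0.006,0,0],[-0.53,0,-0.012,0,0],[-0.53,0,-0.018,0,0],[-0.53,0,-0.024,0,0],[-0.53,0,-0.03,0,0],[-0.53,0,-0.035,0,0]]'
python3 - <<'E'
from h import *
cm=env.camera_model('side');o=env.observe();p=o['position'];print(o['ft_force'],w2r(p))
im=env.get_image('side')[:,:,::-1]; c=proj(cm,p)[0];print(c)
x,y=int(c[0])-40,int(c[1])-70
c2=cv2.resize(im[y:y+90,x:x+80],None,fx=6,fy=6,interpolation=cv2.INTER_CUBIC)
# grid in jaw plane: lateral every 20mm, height every 20
for l in (-60,-40,-20,0,20,40,60):
  for z in (20,40,60,80,100,120):
    P=np.r_[p[:2]+X*l/1e3,z/1e3]; q=(proj(cm,P)[0]-[x,y]+.5)*6
    cv2.circle(c2,tuple(int(v) for v in q),2,(0,255,255) if z!=80 else (0,0,255),-1)
cv2.imwrite('pics/side4.png',c2)
cv2.imwrite('pics/scene4.png',env.get_image('scene')[150:280,140:320,::-1].repeat(4,0).repeat(4,1))
E
```

```text
time_s: 9.0
position: [0.5015, 0.0668, 0.0323]
tool_rot: [[-0.0, 0.036, 0.999], [-0.0, 0.999, -0.036], [-1.0, -0.0, -0.0]]
ft_force: [-0.1, 1.9, 0.9]
grip_width: 0.0201
[-0.06678656  1.92109004  0.87619325] (np.float64(-0.11605991345060304), np.float64(0.06968215777895556))
[310.0517801  202.43592978]
```

View pics/side4.png

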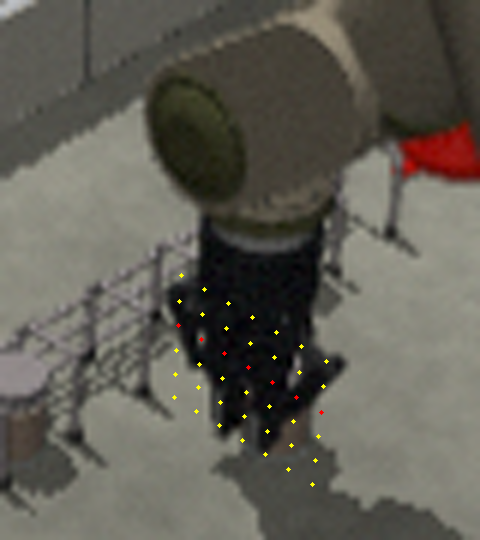

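View pics/scene4.png

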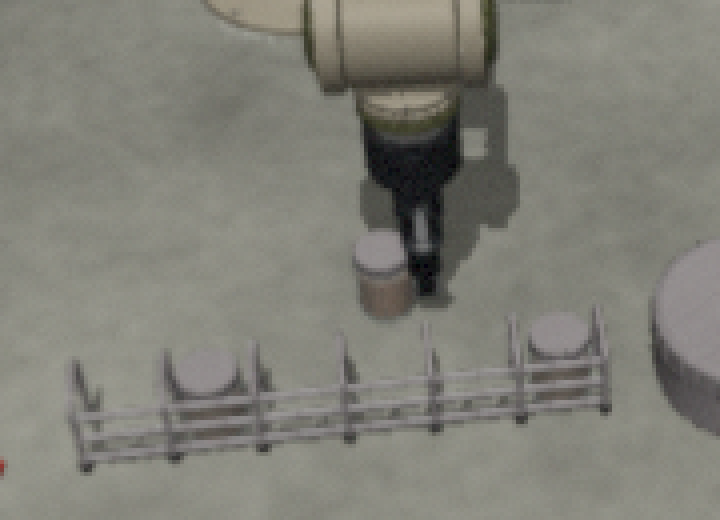

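The jar slid upright to about rack y = 37 mm. Next: the last 3.5 mm sideways, retreat, then turn 90° and go behind the jar.

```bash
python3 -m jog '[[-0.53,0,-0.002,0,0],[-0.53,0,-0.0035,0,0],[-0.53,0,-0.0035,0,0],[-0.53,0,0.01,0,0],[-0.53,0,0.02,0,0],[-0.53,-0.03,0.02,0,0],[-0.53,-0.07,0.02,0,0],[-0.53,-0.11,0.015,-0.01,0.14],[-0.53,-0.11,0.005,-0.02,0.28],[-0.53,-0.11,-0.005,-0.03,0.42],[-0.53,-0.11,-0.015,-0.04,0.56],[-0.53,-0.11,-0.025,-0.048,0.7],[-0.53,-0.11,-0.037,-0.048,0.84],[-0.53,-0.11,-0.037,-0.048,0.98],[-0.53,-0.11,-0.037,-0.048,1.12],[-0.53,-0.11,-0.037,-0.048,1.26],[-0.53,-0.11,-0.037,-0.048,1.4],[-0.53,-0.11,-0.037,-0.048,1.5],[-0.53,-0.11,-0.037,-0.048,1.5708],[-0.53,-0.11,-0.037,-0.048,1.5708]]'
python3 - <<'E'
from h import *
o=env.observe();p=o['position'];print(o['ft_force'],w2r(p),o['q'].round(1))
for n in('scene','side','wrist'):
    cv2.imwrite(f'pics/{n}5.png',env.get_image(n)[:,:,::-1])
cv2.imwrite('pics/scene5c.png',cv2.resize(cv2.imread('pics/scene5.png')[150:280,140:320],None,fx=4,fy=4,interpolation=cv2.INTER_CUBIC))
E
```

```text
time_s: 11.1
position: [0.4522, 0.0329, 0.1423]
tool_rot: [[-0.0, 0.999, -0.035], [-0.0, -0.035, -0.999], [-1.0, -0.0, 0.0]]
ft_force: [-0.3, -0.4, -0.1]
grip_width: 0.0203
[-0.3348918  -0.36855589 -0.09349058] (np.float64(-0.1641424212901847), np.float64(0.03409142484762193)) [-10.9  18.9  98.5  -0.   62.7  81.1]
```

View pics/scene5c.png

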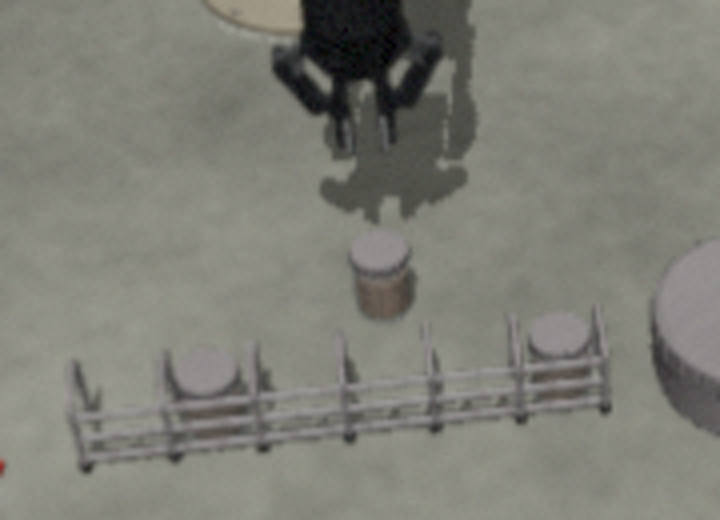

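View pics/wrist5.png

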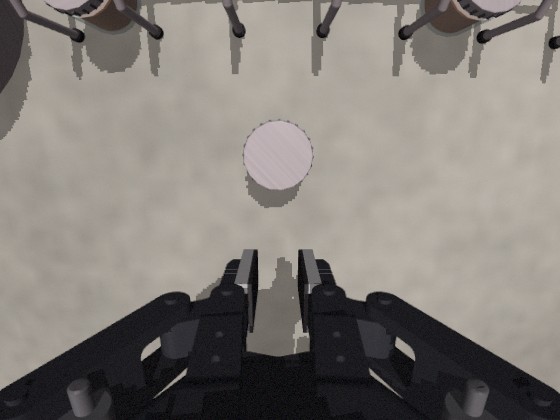

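View pics/side5.png

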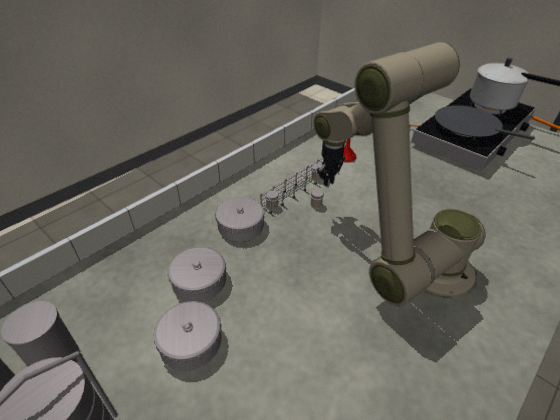

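Run:
```python
from h import *
o=env.observe();p=o['position'];cm=env.camera_model('scene');w=env.camera_model('wrist')
print('jar',w2r(cast(w,[(278,154.5)],.062)[0]))
im=cv2.imread('pics/scene5.png');k=9;x,y=195,150
c=cv2.resize(im[y:y+55,x:x+70],None,fx=k,fy=k,interpolation=cv2.INTER_CUBIC)
for l in (-66,-44,-33,-22,0,22,33,44,66):
  for h in (-14,0,20,30,40,50,60):
    q=(proj(cm,np.r_[p[:2]+Y*l/1e3,p[2]+h/1e3])[0]-[x,y]+.5)*k
    cv2.circle(c,tuple(int(v) for v in q),3,{30:(0,0,255),0:(255,255,0),50:(0,255,0)}.get(h,(0,255,255)) if abs(l)!=33 else (255,0,255),-1)
cv2.imwrite('pics/grid.png',c)
```

```text
jar (np.float64(-0.11490201398831966), np.float64(0.03519636569471324))
```

View pics/grid.png

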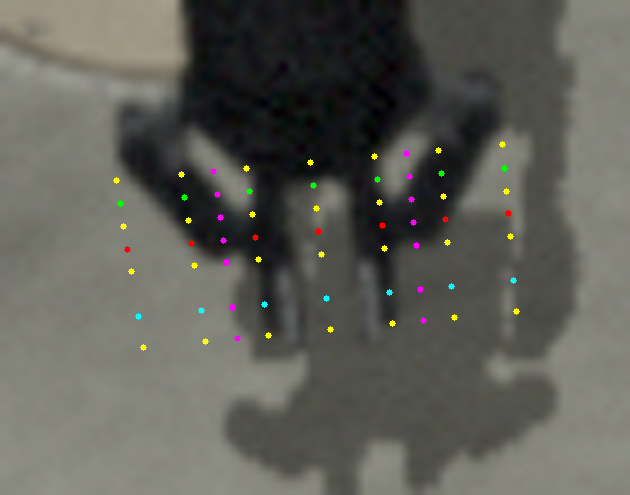

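The jar stands at rack (-115, 35) mm with the fork behind it. The side links come down to about 23 mm above the TCP at ±33 mm. So I'll push low up to the rack, then finish higher with a narrower fork.

```bash
python3 -m jog '[[-0.53,0.03,0,-0.001,0],[-0.53,0.06,0,-0.001,0],[-0.53,0.09,0,-0.001,0],[-0.53,0.105,0,-0.001,0],[-0.53,0.11,0,-0.001,0],[-0.53,0.11,0.005,-0.001,0],[-0.53,0.11,0.01,-0.001,0],[-0.53,0.11,0.015,-0.001,0],[-0.53,0.11,0.02,-0.001,0],[-0.53,0.11,0.026,-0.001,0],[-0.53,0.11,0.032,-0.001,0],[-0.53,0.11,0.038,-0.001,0],[-0.53,0.11,0.044,-0.001,0],[-0.53,0.11,0.05,0,0],[-0.53,0.11,0.056,0,0],[-0.53,0.11,0.062,0,0],[-0.53,0.11,0.068,0.001,0],[-0.53,0.11,0.074,0.001,0]]'
python3 - <<'E'
from h import *
o=env.observe();p=o['position'];print(o['ft_force'],w2r(p))
for n in('scene','wrist'):
    cv2.imwrite(f'pics/{n}6.png',env.get_image(n)[:,:,::-1])
cv2.imwrite('pics/scene6c.png',cv2.resize(cv2.imread('pics/scene6.png')[150:280,140:320],None,fx=4,fy=4,interpolation=cv2.INTER_CUBIC))
E
```

```text
time_s: 13.05
position: [0.5267, 0.0283, 0.0323]
tool_rot: [[0.0, 0.999, -0.036], [-0.0, -0.036, -0.999], [-1.0, 0.0, 0.0]]
ft_force: [-2.7, 0.4, 1.4]
grip_width: 0.0197
[-2.73046939  0.36373504  1.35318374] (np.float64(-0.08950246124728442), np.float64(0.032161837455644535))
```

View pics/scene6c.png

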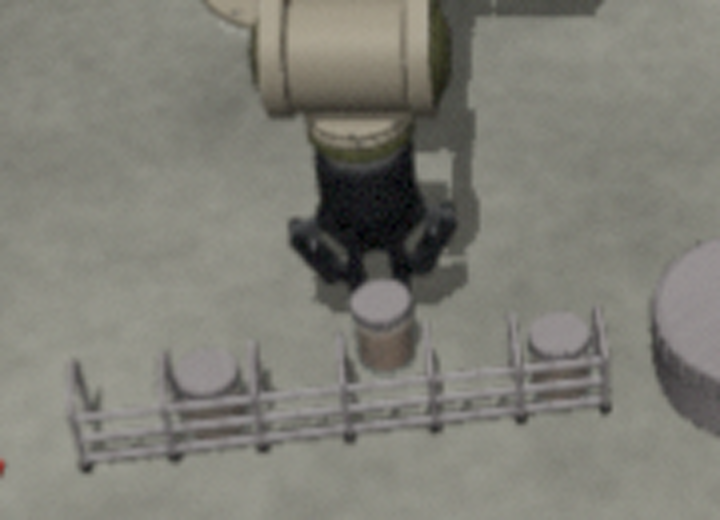

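View pics/wrist6.png

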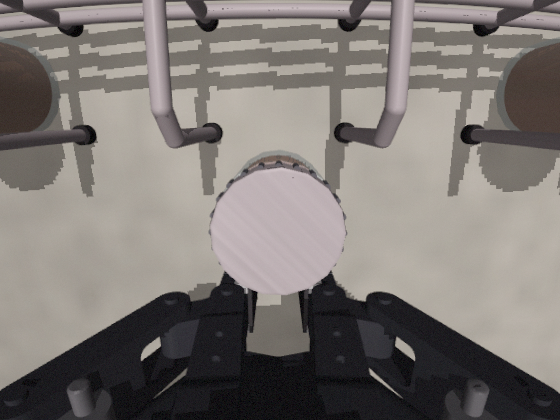

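The jar is upright and heading straight between hoops 3 and 4: its cap is at wrist (278,228) and the hoop feet are at (213,132) and (345,132). Continue low.

```bash
python3 -m jog '[[-0.53,0,0.006,0,0],[-0.53,0,0.012,0,0],[-0.53,0,0.018,0,0],[-0.53,0,0.024,0,0],[-0.53,0,0.03,0,0],[-0.53,0,0.036,0,0],[-0.53,0,0.036,0,0]]'
python3 - <<'E'
from h import *
o=env.observe();p=o['position'];print(o['ft_force'],w2r(p))
w=env.camera_model('wrist')
for n in('scene','wrist'):
    cv2.imwrite(f'pics/{n}7.png',env.get_image(n)[:,:,::-1])
cv2.imwrite('pics/scene7c.png',cv2.resize(cv2.imread('pics/scene7.png')[150:280,140:320],None,fx=4,fy=4,interpolation=cv2.INTER_CUBIC))
print(proj(w,r2w(-.0195,.033,.062)))
E
```

```text
time_s: 13.85
position: [0.5631, 0.0271, 0.0323]
tool_rot: [[0.001, 0.999, -0.035], [-0.0, -0.035, -0.999], [-1.0, 0.001, 0.0]]
ft_force: [-0.0, 0.7, -1.2]
grip_width: 0.0201
[-0.03259698  0.6597311  -1.23302082] (np.float64(-0.05305099664486626), np.float64(0.032204772682843094))
[[279.71014929 234.37914681]]
```

View pics/scene7c.png

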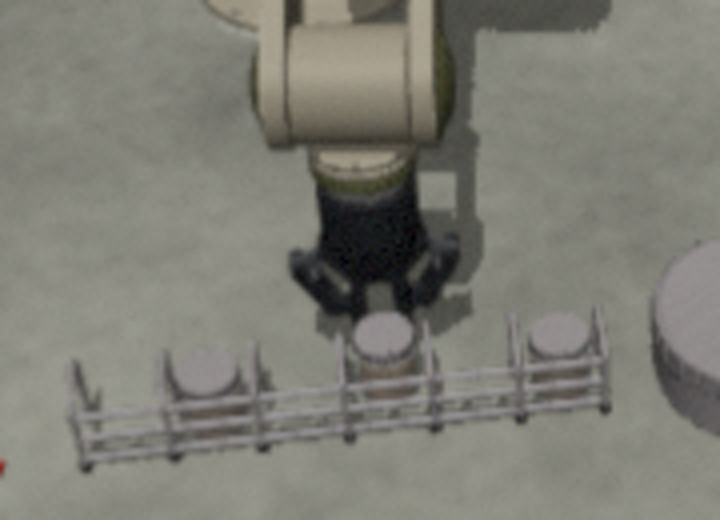

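View pics/wrist7.png

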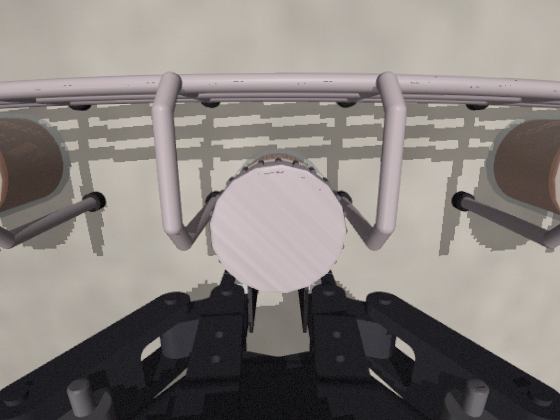

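The jar is entering the gap between hoops 3 and 4, cap at (278,228). Back off slightly, narrow the fork, rise 13 mm and push on.

```bash
python3 -m jog '[[-0.53,0,-0.005,0,0],[-0.86,0,-0.01,0,0],[-0.86,-0.007,-0.01,0,0],[-0.86,-0.013,-0.01,0,0],[-0.86,-0.013,-0.01,0,0],[-0.86,-0.013,-0.006,0,0],[-0.86,-0.013,-0.002,0,0],[-0.86,-0.013,0.002,0,0],[-0.86,-0.013,0.006,0,0],[-0.86,-0.013,0.009,0,0],[-0.86,-0.013,0.012,0,0]]'
python3 - <<'E'
from h import *
o=env.observe();p=o['position'];print(o['ft_force'],w2r(p))
w=env.camera_model('wrist')
for n in('scene','wrist'):
    cv2.imwrite(f'pics/{n}8.png',env.get_image(n)[:,:,::-1])
cv2.imwrite('pics/scene8c.png',cv2.resize(cv2.imread('pics/scene8.png')[150:280,140:320],None,fx=4,fy=4,interpolation=cv2.INTER_CUBIC))
print(proj(w,[r2w(-.005,.033,.062),r2w(.003,.033,.062)]))
E
```

```text
time_s: 15.05
position: [0.5743, 0.0268, 0.0452]
tool_rot: [[-0.0, 0.999, -0.035], [0.0, -0.035, -0.999], [-1.0, -0.0, -0.0]]
ft_force: [-2.2, 0.0, 0.3]
grip_width: 0.0061
[-2.20424431  0.01125279  0.31649746] (np.float64(-0.04189982752107696), np.float64(0.03228632268574065))
[[279.80696318 214.17967682]
 [279.84134603 193.29504283]]
```

View pics/scene8c.png

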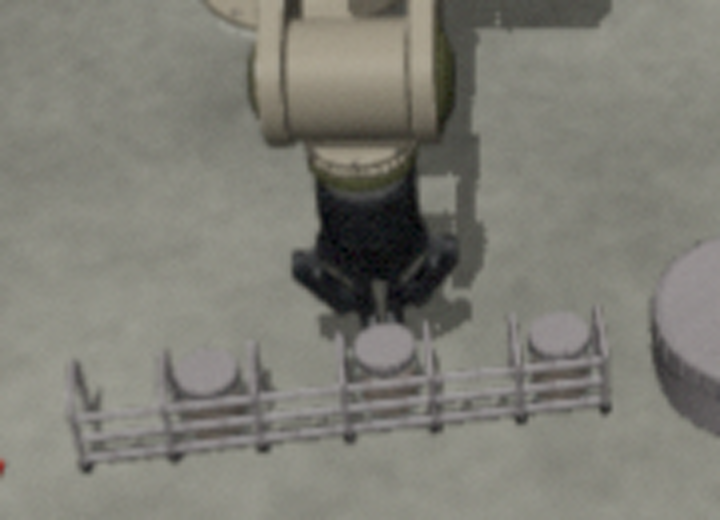

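View pics/wrist8.png

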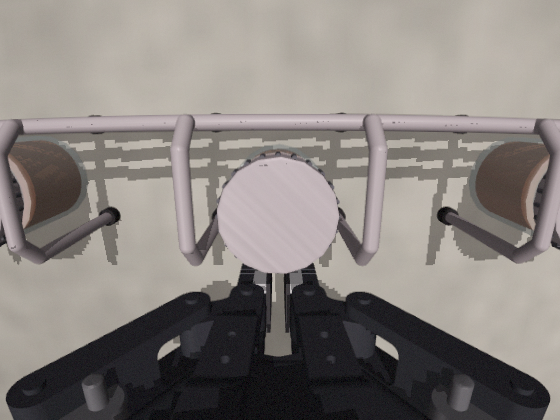

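The jar is upright with its cap at (278,213), so rack x is about -5 mm. About 7.5 mm remain, so I'll creep until the rails react.

```bash
python3 -m jog '[[-0.86,0,0.002,0,0],[-0.86,0,0.004,0,0],[-0.86,0,0.006,0,0],[-0.86,0,0.0075,0,0],[-0.86,0,0.0075,0,0]]'
python3 - <<'E'
from h import *
o=env.observe();p=o['position'];print(o['ft_force'],w2r(p))
w=env.camera_model('wrist')
cv2.imwrite('pics/wrist9.png',env.get_image('wrist')[:,:,::-1])
print(proj(w,[r2w(-.005,.033,.062),r2w(.003,.033,.062)]))
E
```

```text
time_s: 15.65
position: [0.5819, 0.0264, 0.0453]
tool_rot: [[0.0, 0.999, -0.036], [-0.0, -0.036, -0.999], [-1.0, 0.0, 0.0]]
ft_force: [-1.4, 0.4, -0.5]
grip_width: 0.0058
[-1.42748303  0.37900147 -0.47488287] (np.float64(-0.034292976800917446), np.float64(0.03224259254977407))
[[279.66311572 233.11422121]
 [279.69423481 212.99454716]]
```

View pics/wrist9.png

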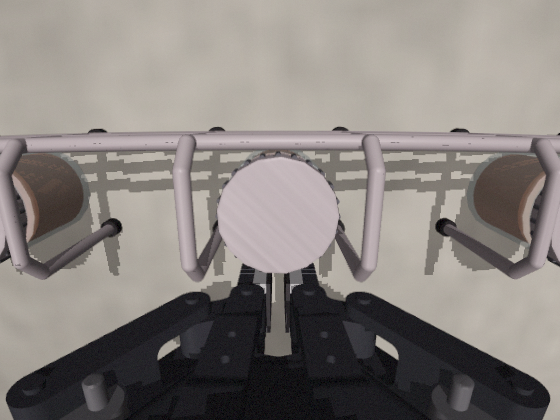

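```bash
python3 -m jog '[[-0.86,0,0.001,0,0],[-0.86,0,0.0015,0,0],[-0.86,0,0.0015,0,0]]'
```

```text
time_s: 16.0
position: [0.5831, 0.0264, 0.0453]
tool_rot: [[-0.0, 0.999, -0.036], [0.0, -0.036, -0.999], [-1.0, -0.0, -0.0]]
ft_force: [-1.5, -0.4, 0.4]
grip_width: 0.0061
```

```bash
python3 -m jog '[[-0.86,0,0.001,0,0],[-0.86,0,0.0015,0,0],[-0.86,0,0.0015,0,0]]'
```

```text
time_s: 16.3
position: [0.5835, 0.0265, 0.0452]
tool_rot: [[-0.003, 0.999, -0.035], [0.0, -0.035, -0.999], [-1.0, -0.003, -0.0]]
ft_force: [-6.3, -0.8, 2.8]
grip_width: 0.0062
```

The rails now react (-6.3 N, with the TCP lagging its command), so the jar is home. Back off, rise and check.

```bash
python3 -m jog '[[-0.86,0,-0.005,0,0],[-0.86,0,-0.012,0,0],[-0.86,0,-0.03,0,0],[-0.86,0,-0.05,0,0],[-0.86,-0.03,-0.055,0,0],[-0.86,-0.07,-0.055,0,0],[-0.86,-0.11,-0.055,0,0],[-0.86,-0.14,-0.055,0,0],[-0.86,-0.14,-0.055,0,0],[-0.86,-0.14,-0.055,0,0],[-0.86,-0.14,-0.055,0,0]]'
python3 - <<'E'
from h import *
o=env.observe();p=o['position'];print(o['ft_force'],w2r(p))
for n in('scene','side','wrist'):
    cv2.imwrite(f'pics/{n}10.png',env.get_image(n)[:,:,::-1])
    cm=env.camera_model(n)
    print(n,proj(cm,[r2w(.003,.033,.062),r2w(.003,.033,0)]).round(1).tolist())
cv2.imwrite('pics/scene10c.png',cv2.resize(cv2.imread('pics/scene10.png')[150:290,90:370],None,fx=2.8,fy=2.8,interpolation=cv2.INTER_CUBIC))
cv2.imwrite('pics/side10c.png',cv2.resize(cv2.imread('pics/side10.png')[140:250,210:370],None,fx=5,fy=5,interpolation=cv2.INTER_CUBIC))
E
```

```text
time_s: 17.4
position: [0.529, 0.0284, 0.1841]
tool_rot: [[-0.002, 0.999, -0.036], [0.0, -0.036, -0.999], [-1.0, -0.002, -0.0]]
ft_force: [0.3, 0.9, -0.0]
grip_width: 0.006
[ 0.26564702  0.94345417 -0.03088394] (np.float64(-0.08715673608975816), np.float64(0.032300985259351725))
scene [[235.8, 237.7], [237.5, 251.6]]
side [[294.5, 178.9], [293.9, 191.0]]
wrist [[278.9, 95.0], [278.7, 100.3]]
```

View pics/scene10c.png

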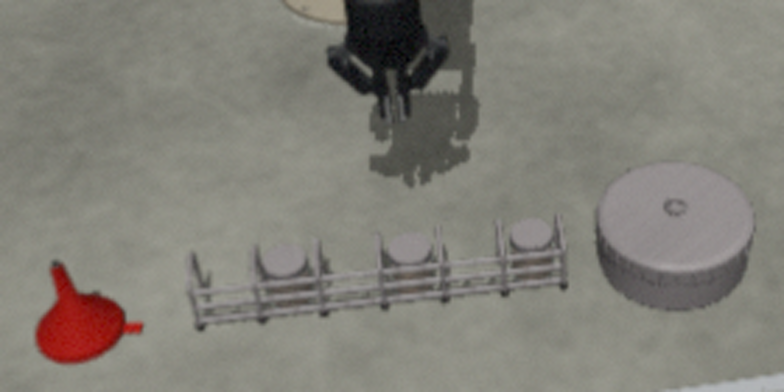

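View pics/side10c.png

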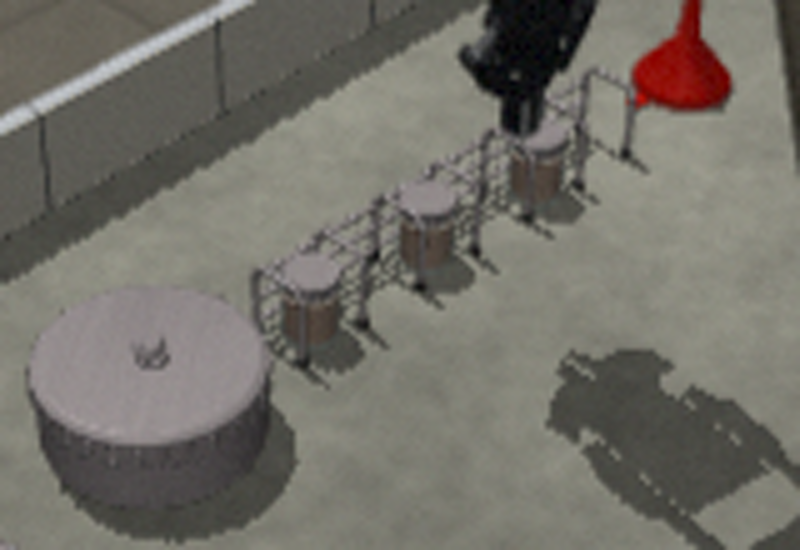

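View pics/wrist10.png

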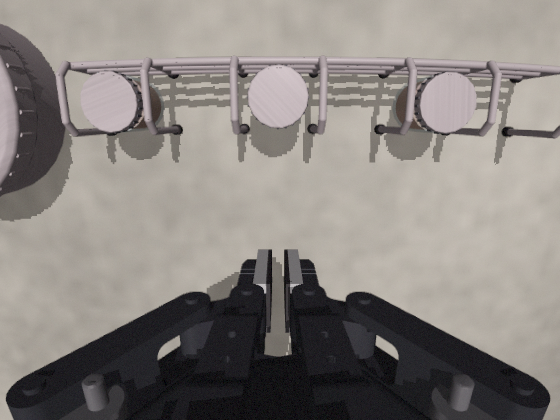

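The jar stands in gap 3 with its cap at wrist (278,96), against (279,95) predicted for home. That is within about 1 mm. In the scene view it looks upright, and the other objects look unmoved. Hand in.

Run:
```python
from h import *
w=env.camera_model('wrist')
print(w2r(cast(w,[(278,96.3)],.062)[0]))
print(env.close_job())
```

```text
(np.float64(0.002081061302747445), np.float64(0.03367537960966332))
the job is handed in; nothing more can be done
None
```

The jar is in the third gap from the dabba's end, upright and against the rear rails. I handed the job in at about 17.6 s of the 67 s allowed; the hand-in gave no verdict.

- **Counting:** the dabba nearest the base is on the left, so I touched hoops 1, 2, 3 and 4 in order with the shut fingertips. The upward force was about 9–12.5 N on each.
- **Pushing:** I pushed the jar sideways about 47 mm, then straight into the gap between hoops 3 and 4, using the fingers as a narrow fork. I stopped when the rails pushed back with about 6 N, then withdrew the arm clear.
- **Last checks:** the wrist picture puts the jar at rack x ≈ 2 mm, y ≈ 34 mm; home is 3 and 33, measured to about 1–2 mm. It looked upright in all three views.
- **Other objects:** the rack jars, dabba and funnel looked unmoved in the pictures; I did not measure them again. No check failed or disagreed.

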